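# Raise the maul over the punch

### The job

A leather punch is set up in the punch stand: take the larger of the two mauls out of its cup in the sloping rack by its handle, turn it level and hold it raised over the punch, ready for the blow, with the middle of its head straight above the punch and about 8 cm of clear air between them. Do not let the maul touch the punch or its stand, and leave the smaller maul and the other things on the bench where they are. Finish while still holding the maul there, level and still.

Things in the scene. Friction and masses are not known exactly. Their poses are not given: they have to be found in the camera images.
- maul: the larger maul, 0.36 kg: white cylindrical head, 64 mm diameter, 100 mm long; in line with it a round wooden handle, 24 mm diameter, 110 mm long (30 mm steel ferrule at the joint). Origin: centre of the head's free end; z along the axis, head 0 to 100 mm, handle 100 to 210 mm. At the start head down in a cup (65 mm deep), z 40 degrees from vertical, handle up and leaning to the rack's front
- maul_head (a point): the middle of the larger maul's head, on its axis (50 mm from the head's free end)
- maul_grip (a point): the middle of the larger maul's handle, on its axis (155 mm from the head's free end)
- small_maul: the smaller maul, in the other cup, same attitude: white head 44 mm diameter, 80 mm long, wooden handle 20 mm diameter, 100 mm long. z along its axis from head to handle, origin on the axis 12 mm before the head's free end. Leave it in its cup
- rack: sloping maul rack, fixed: plywood base 220 (x) by 270 (y) by 16 mm, low front lip, sloping board and cheeks up to 125 mm high. Origin on the bench 25 mm behind the base's centre; own -x is its front. Two grey pipe cups, 72 mm bore, 65 mm deep, 4 mm wall, at y = +60 and -60 mm, floor centre 58 mm up at x = 0, leaning 40 degrees from vertical to the front. Either maul may be in either cup
- rack_cup0 (a point): centre of the mouth of the cup at the rack's +y side
- rack_cup1 (a point): centre of the mouth of the cup at the rack's -y side
- stand: punch stand, fixed: wooden board 170 (x) by 220 (y) by 20 mm, on it a grey iron base 125 by 80 mm, a column 62 mm behind the punch (own +x side) reaching 118 mm above the bench, an arm with a steel guide bush (26 mm diameter, up to 122 mm) in which the punch stands upright. Origin on the bench straight under the punch
- punch_top (a point): centre of the top of the punch (a steel rod 12 mm in diameter with a 17 mm head, sprung in its guide), about 156 mm above the bench: the highest point of the stand. This point's z is upright
- awl: an awl with dark wooden handle, 155 mm long in all, lying across the rack's front tray; leave it alone
- slicker: a rounded wooden block, 110 by 34 by 22 mm, on the board at one side of the punch stand; leave it alone
- template: a small clear plastic template, 32 by 56 by 5 mm, on the board at the other side of the stand; leave it alone
- rule: a steel rule 200 by 30 by 4 mm lying on the bench at the right; leave it alone
- spool: a wooden spool, 48 mm in diameter, 55 mm high, at the back of the bench; leave it alone
- glue_jar: an amber jar with metal cap, 68 mm in diameter, 85 mm high, at the left; leave it alone
- brush_box: an open clear box 75 by 75 by 105 mm with brushes standing in it (to about 205 mm), at the left of the bench; leave it alone
Mind the look-alikes: they are no part of the job. Leave any green or turquoise look-alike of the maul alone.

How it is judged:
On the way:
1. the larger maul, held by its handle, is drawn right out of its cup (distance of maul from where it was at the start of the episode above 0.08 m and contact force between maul and rack below 0.1 N and contact force between maul and the fingers above 2 N and height (world z) of maul_head above 0.14 m and distance between the grasp point and maul_grip below 0.06 m), for 0.2 s.
At the end, for the whole second after the job is handed in: larger maul gripped within 60 mm of mid-handle, axis level within 0.2 rad, mid-head within 25 mm sideways of the punch's axis, 30 to 130 mm of air between head and punch, still, touching neither rack nor stand; all other loose things within 30 mm of their start (angle between maul's own z axis and vertical between 1.37 and 1.77 rad and horizontal distance between maul_head and punch_top below 0.025 m and z of maul_head in the frame of punch_top between 0.062 and 0.162 m and contact force between maul and the fingers above 2 N and distance between the grasp point and maul_grip below 0.06 m and contact force between maul and stand below 0.2 N and contact force between maul and rack below 0.2 N and linear speed of maul below 0.03 m/s and angular speed of maul below 0.2 rad/s and not (distance of small_maul from where it was at the start of the episode above 0.03 m) and not (distance of awl from where it was at the start of the episode above 0.03 m) and not (distance of slicker from where it was at the start of the episode above 0.03 m) and not (distance of template from where it was at the start of the episode above 0.03 m) and not (distance of rule from where it was at the start of the episode above 0.03 m) and not (distance of spool from where it was at the start of the episode above 0.03 m) and not (distance of glue_jar from where it was at the start of the episode above 0.03 m) and not (distance of brush_box from where it was at the start of the episode above 0.03 m)); the arm keeps its last pose, push and grip.
It fails at once if the maul touches the punch or its stand (contact force between maul and stand above 1 N).
It fails at once if the smaller maul or another thing on the bench is shifted by more than 30 mm (distance of any of small_maul, awl, slicker, template, rule, spool, glue_jar, brush_box from where it was at the start of the episode above 0.03 m).
It also fails if it takes over 37 s, if anything falls off the work surface, if the arm or the gripper's body presses on something with over 40 N, if the wrist force passes 120 N, or if a joint passes its speed limit or range.

### The arm

A 6-joint arm with a two-finger parallel gripper is mounted at the origin on the work surface. World frame = base frame: x ahead of the robot, y to its left, z up, the work surface at z = 0. Lengths are in m, angles in rad, forces in N, time in s.
With the tool pointing down it reaches from about 0.275 to 0.825 m from the base axis. Payload 4.9 kg.
Tool frame: the origin (TCP) lies on the centre line of the jaws, within the pads' length; the fingertips stand 19 mm ahead of it and the grasp point (between the pads) is the TCP (tips_ahead is the z of the fingertips in the tool frame, in m); z points along the fingers, y is the line along which they close (so a half turn about z gives the same grasp; the last joint's range is limited). The gripper opens to 85 mm and grips with 20 to 120 N. Pads are 22 mm wide; open, the fingers measure 114 mm over their backs; the gripper's body (76 mm by 85 mm) begins 54 mm behind the grasp point. The pads swing forward as they close: fully open they stand 13 mm farther back than shut.
Start: joints at [-1.262, 0.326, -0.193, 1.052, 0, 1.437], TCP at [0.236, -0.497, 0.222] pointing down, gripper open.
Joint ranges: [-2.65, 2.65], [-0.97, 1.79], [-1.3, 1.35], [-1.93, 2.1], [-1.47, 1.37], [-3.14, 3.14]. Speed limits (rad/s): [2.57, 2.57, 3.14, 3.14, 3.14, 3.14].

### API

Orientations are given as [roll, pitch, yaw] about the fixed x, y, z axes, in that order (R = Rz(yaw) Ry(pitch) Rx(roll)).
In Python, from station import * gives the robot as it stands. The module is installed in compiled form; this text tells all that it offers.
- The arm moves only by the shell command python3 -m creep 'ROWS' [FORCE]. ROWS is JSON, a list of rows, each a list of 5 numbers: the shift along the tool's x, y, z in m, then the turn about the tool's z in degrees, then the finger opening in m, from 0 to 0.0854. In form: [[tx, ty, tz, spin, hand], ...]. A call has exactly 10 rows; each row shifts and turns the commanded pose from where the row before left it, along the tool's axes as they then stand; what a row does not reach is not made up. A row lasts 1/10 s, in which the tool goes at most 50 mm and 8.59 degrees, less where a joint would pass 70% of its speed; a pose out of reach is approached as far as the arm can. A call is refused whole if a number of a shift passes 0.05 or a number of a turn 8.59, either way. A call with a gripper value outside its range is refused whole. The fingers move at their own pace and stop on an object; FORCE is the grip in N (left out, the last holds). Time passes only in rows, so rows that do not move let the fingers close, or fill a call up. It gives the time, the measured TCP pose, the force, the opening and the grip force at its end, in the units of the state.
- get_state(): the state, without advancing time (a new reading comes with each control period).
- snapshot(name): name is "side" or "top" or "wrist"; returns the picture (420x560x3 uint8, red, green, blue); there is no depth.
- camera_info(name): a dict with "vfov" (degrees; the focal length in pixels is half the picture's height over the tangent of half this angle, whatever the lens; pixels are square), "cx", "cy" (the principal point, pixels), "world_from_camera" (4x4, takes a point from camera to world coordinates). Camera axes: x right, y up, looking along -z (the intrinsics and any distortion apply to the point x, -y, -z); pixel columns grow to the right and rows downward; lengths in m; the calibration is good to about 2 mm. The wrist camera is an equidistant fisheye: a pixel r from the principal point sees the ray r / f radians off the axis. A picture is of the moment at which its call begins: read the wrist's pose just before it. camera_info takes no time and is no camera call; for the wrist camera it gives the pose at the moment of the call.
- job_done(): hands the job in; it is judged then, once.
The state is a dict: "time": time; "qpos": joint angles; "joint_velocities": joint speeds; "tau": joint torques, N m; "position": TCP position; "tcp_rot": TCP orientation; "wrist_force": force on the tool from outside, world axes, zero at the start; "wrist_torque": the same for the moment, N m; "finger_gap": finger opening in m; "finger_force": force on a finger pad.
Only numpy, scipy, OpenCV 4.12 (cv2) and the standard library are available. Lean on these libraries where they do the work, as an engineer would, in place of code of your own. Each camera call takes 0.05 s, during which the arm holds its last target. There are 200 camera calls.

## Working session

There is one attempt and no reset: what is moved stays moved. The work goes in short steps, Python scripts to look and compute and a shell command to move; the robot and the scene stay as the last step left them, time stands still between calls to the robot, and variables do not carry over. Pictures are saved under pics/ and viewed, at most 10 in all, crops included, and the job is handed in when it is done.

```bash
mkdir -p pics; python3 - <<'E'
from station import *
import cv2,numpy as np
np.set_printoptions(precision=4,suppress=True)
for n in ["side","top","wrist"]:
    c=camera_info(n); print(n,c["vfov"],c["cx"],c["cy"]);print(np.array(c["world_from_camera"]))
    print({k:v for k,v in c.items() if k not in("vfov","cx","cy","world_from_camera")})
    cv2.imwrite(f"pics/{n}0.png",snapshot(n)[:,:,::-1])
s=get_state();print(s)
E
```

```text
side 57.61042066632719 280.1624387271216 213.81175243846158
[[-0.8066  0.3566 -0.4715  0.0404]
 [-0.5909 -0.5114  0.624   0.6354]
 [-0.0186  0.7819  0.6231  0.7484]
 [ 0.      0.      0.      1.    ]]
{}
top 47.00556714127518 278.74210928735033 202.63673116413443
[[ 0.001   0.9915 -0.1298  0.3378]
 [-1.      0.0002 -0.0064  0.0003]
 [-0.0063  0.1298  0.9915  1.5488]
 [ 0.      0.      0.      1.    ]]
{}
wrist 65.70646984690485 276.3075305302172 212.63678263912587
[[ 0.4292  0.8618  0.2703  0.3045]
 [-0.9032  0.41    0.1268 -0.4649]
 [-0.0015 -0.2985  0.9544  0.3737]
 [ 0.      0.      0.      1.    ]]
{}
{'time': 0.15, 'qpos': array([-1.2622,  0.3268, -0.1933,  1.052 ,  0.    ,  1.4366]), 'joint_velocities': array([-0.0017, -0.0011,  0.0014,  0.0003, -0.0016, -0.0009]), 'tau': array([  0.0007, -44.3703,  26.2665,   0.0104,  -0.0002,  -0.    ]), 'position': array([ 0.2355, -0.4965,  0.2212]), 'tcp_rot': array([-3.1403, -0.0002,  0.4428]), 'wrist_force': array([-0.6731,  0.8486,  0.0011]), 'wrist_torque': array([-0.0089, -0.0273, -0.0367]), 'finger_force': 0.0, 'finger_gap': 0.08540368638141076}
```

View pics/side0.png

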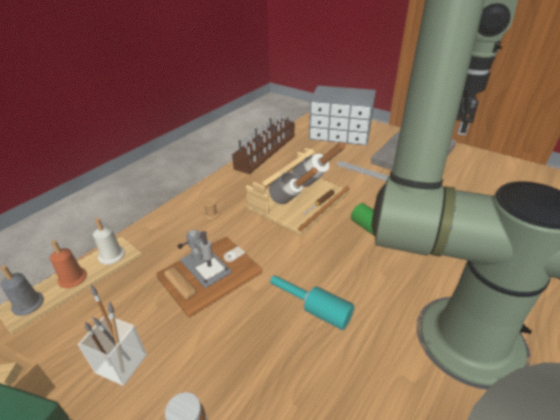

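View pics/top0.png

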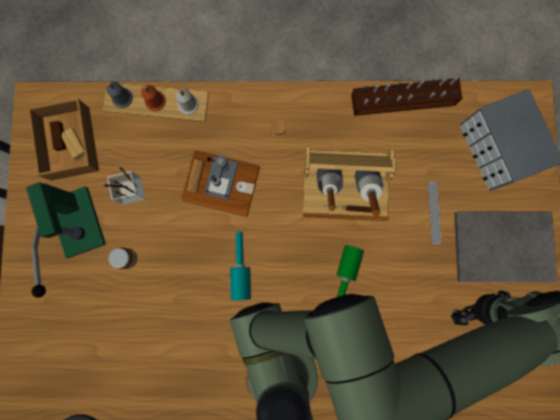

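The top view shows the rack around (350,185), with the larger maul in its right (-y) cup, head at about (371,187) and handle end at about (377,212). The punch stand is around (220,180). In the side view the punch is near (200,240) and the rack near (300,190). I'll enlarge both.

```bash
python3 - <<'E'
import cv2,numpy as np
t=cv2.imread("pics/top0.png");s=cv2.imread("pics/side0.png")
R=lambda im,x,y,w,h,k:cv2.resize(im[y:y+h,x:x+w],(w*k,h*k),interpolation=cv2.INTER_CUBIC)
a=np.vstack([np.hstack([R(t,300,145,100,75,4),R(s,245,135,100,75,4)]),np.hstack([R(t,180,145,100,75,4),R(s,155,220,100,75,4)])])
cv2.imwrite("pics/c0.png",a)
E
```

```text
(no output)
```

View pics/c0.png

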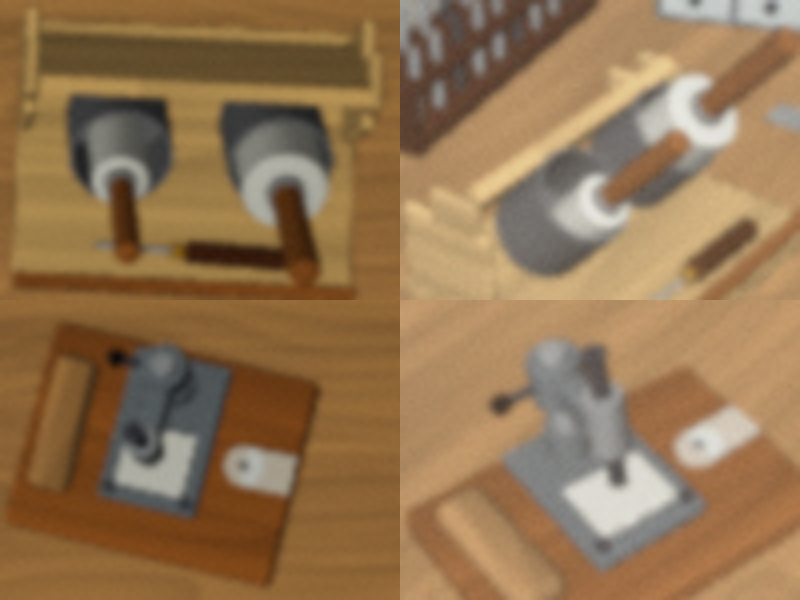

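The crops show the large maul's handle joint and end at top (371.8,192.5) and (375.5,212.5), and side (323,161.2) and (342.5,145.5). The punch top is near top (212.5,176) and side (203.7,233). I'll triangulate these, and use the small maul and the board corners as a check.

```bash
cat > h.py <<'E'
import numpy as np,cv2
from station import *
np.set_printoptions(precision=4,suppress=True)
def ray(c,u,v,fish=False):
    f=210/np.tan(np.radians(c["vfov"])/2);x=(u-c["cx"]);y=(v-c["cy"])
    if fish:
        r=np.hypot(x,y);th=r/f;d=np.array([np.sin(th)*x/r,-np.sin(th)*y/r,-np.cos(th)])
    else: d=np.array([x/f,-y/f,-1.])
    T=np.array(c["world_from_camera"]);d=T[:3,:3]@d
    return T[:3,3],d/np.linalg.norm(d)
def tri(r1,r2):
    (a,d),(b,e)=r1,r2
    s=np.linalg.lstsq(np.c_[d,-e],b-a,rcond=None)[0]
    p,q=a+s[0]*d,b+s[1]*e
    return (p+q)/2,np.linalg.norm(p-q)
def plane(r,z): return r[0]+r[1]*(z-r[0][2])/r[1][2]
E
python3 - <<'E'
from h import *
T=camera_info("top");S=camera_info("side")
for n,a,b in [("joint",(371.75,192.5),(323,161.2)),("end",(375.5,212.5),(342.5,145.5)),("punch",(212.5,176),(203.7,233)),("smalljoint",(330.2,190),(296.5,185.5)),("smallend",(331.8,207.5),(315,170.5))]:
    print(n,*tri(ray(T,*a),ray(S,*b)))
c=[plane(ray(T,180+u/4,145+v/4),.02) for u,v in [(60,25),(318,83),(268,285),(8,222)]]
print("board",*c,np.mean(c,0)); print("foot",plane(ray(T,180+150/4,145+157/4),.03))
E
```

```text
joint [ 0.552  -0.2663  0.1346] 0.0029448618251995727
end [ 0.4854 -0.26    0.2121] 0.00033748431953642947
punch [0.5979 0.2028 0.1534] 0.003967908886031994
smalljoint [ 0.566  -0.1454  0.1056] 0.0015998116497897197
smallend [ 0.5031 -0.1418  0.1822] 0.0005831281319971032
board [0.7059 0.2819 0.02  ] [0.658  0.0724 0.02  ] [0.4943 0.1112 0.02  ] [0.5448 0.3197 0.02  ] [0.6008 0.1963 0.02  ]
foot [0.5958 0.2056 0.03  ]
```

The points agree with the text: the axis leans 40.6°, the joint is at z 0.135 (0.1346 expected) and the punch top is at 0.153. The tool can't tilt, so the plan has four steps:
1. Grip the handle and draw the maul out along its axis.
2. Tip it flat on the free bench at about y = 0.
3. Regrip it level with full force.
4. Raise it over the punch.

I'll hover above the handle first.

```bash
python3 -m creep '[[0,0,-0.02,7.4,0.0854],[0,0,-0.02,7.4,0.0854],[0,0,-0.02,7.4,0.0854],[0,0,-0.02,7.2,0.0854],[0.0325,-0.0315,0,0,0.0854],[0.0325,-0.0315,0,0,0.0854],[0.0325,-0.0315,0,0,0.0854],[0.0325,-0.0315,0,0,0.0854],[0.0325,-0.0315,0,0,0.0854],[0.0325,-0.0315,0,0,0.0854]]' 120
python3 -m creep '[[0.0325,-0.0315,0,0,0.0854],[0.0325,-0.0315,0,0,0.0854],[0,0,0,0,0.0854],[0,0,0,0,0.0854],[0,0,0,0,0.0854],[0,0,0,0,0.0854],[0,0,0,0,0.0854],[0,0,0,0,0.0854],[0,0,0,0,0.0854],[0,0,0,0,0.0854]]'
python3 - <<'E'
from h import *
s=get_state();c=camera_info("wrist");im=snapshot("wrist");print(s["position"],s["tcp_rot"],s["time"])
import pickle;pickle.dump(c,open("w1.pkl","wb"))
cv2.imwrite("pics/w1.png",im[:,:,::-1])
f=210/np.tan(np.radians(c["vfov"])/2);T=np.array(c["world_from_camera"])
for n,p in [("joint",(.552,-.2663,.1346)),("end",(.4854,-.26,.2121)),("punch",(.598,.203,.1535))]:
    q=T[:3,:3].T@(np.array(p)-T[:3,3]);r=np.hypot(q[0],q[1]);th=np.arctan2(r,-q[2]);print(n,c["cx"]+f*th*q[0]/r,c["cy"]-f*th*q[1]/r)
E
```

```text
time: 1.15
position: [0.4445, -0.3207, 0.3016]
tcp_rot: [-3.141, 0.0, -0.07]
wrist_force: [-0.1, -0.6, -0.4]
finger_gap: 0.0857
finger_force: 0.0
time: 2.15
position: [0.5126, -0.2641, 0.3019]
tcp_rot: [3.142, -0.0, -0.071]
wrist_force: [-0.0, 0.0, -0.3]
finger_gap: 0.0856
finger_force: 0.0
[ 0.5126 -0.2641  0.3019] [ 3.1415 -0.0001 -0.0708] 2.15
joint 274.6640074328949 151.27193154952042
end 272.30663284560865 245.45849951678005
punch -51.64137596305045 166.0433167678141
```

View pics/w1.png

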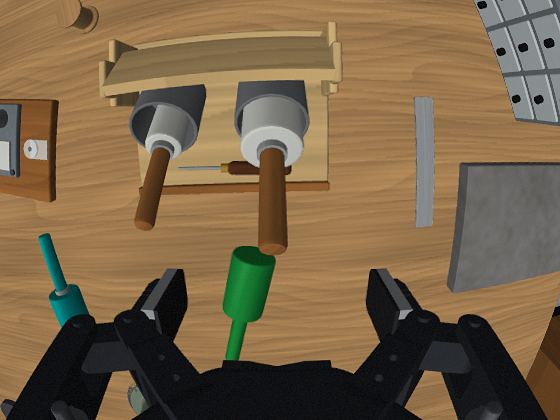

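The wrist view shows the handle running from (272,148) to (273,243), within about 3 px of the triangulated points, and the gripper is well aligned. I'll descend and grip at full force.

```bash
python3 -m creep '[[0,-0.001,0.03,0,0.0854],[0,0,0.03,0,0.0854],[0,0,0.03,0,0.0854],[0,0,0.028,0,0.0854],[0,0,0,0,0.0854],[0,0,0,0,0.04],[0,0,0,0,0.0],[0,0,0,0,0.0],[0,0,0,0,0.0],[0,0,0,0,0.0]]' 120
```

```text
time: 3.2
position: [0.513, -0.2629, 0.1853]
tcp_rot: [3.141, -0.001, -0.07]
wrist_force: [-3.7, 1.8, 11.6]
finger_gap: 0.0142
finger_force: 106.8
```

```bash
python3 - <<'E'
from h import *
s=get_state();print(s["finger_gap"],s["finger_force"],s["wrist_force"])
a=snapshot("wrist")[:,:,::-1][150:360,140:420];b=snapshot("side")[:,:,::-1][105:210,270:410]
cv2.imwrite("pics/w2.png",np.hstack([cv2.resize(a,(400,300)),cv2.resize(b,(400,300))]))
E
```

```text
0.01419881235944272 106.8277108669281 [-3.6959  1.75   11.5523]
```

View pics/w2.png

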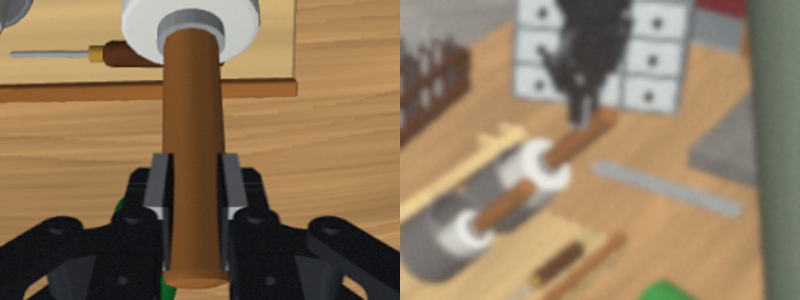

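The pads flank the handle squarely between ferrule and handle end. I'll draw out along the axis.

```bash
python3 -m creep '[[-0.008,0,-0.0096,0,0.0],[-0.008,0,-0.0096,0,0.0],[-0.008,0,-0.0096,0,0.0],[-0.008,0,-0.0096,0,0.0],[-0.008,0,-0.0096,0,0.0],[-0.008,0,-0.0096,0,0.0],[-0.008,0,-0.0096,0,0.0],[-0.008,0,-0.0096,0,0.0],[-0.008,0,-0.0096,0,0.0],[0,0,0,0,0]]' 120
python3 - <<'E'
from h import *
a=snapshot("wrist")[:,:,::-1][100:380,100:460];b=snapshot("side")[:,:,::-1][75:225,220:420]
cv2.imwrite("pics/w3.png",np.hstack([cv2.resize(a,(400,300)),cv2.resize(b,(400,300))]))
E
```

```text
time: 4.3
position: [0.4406, -0.2582, 0.2719]
tcp_rot: [3.14, -0.002, -0.071]
wrist_force: [1.1, -0.5, -2.8]
finger_gap: 0.0118
finger_force: 113.0
```

View pics/w3.png

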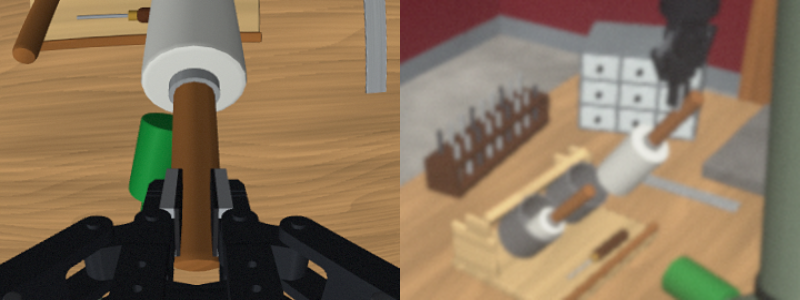

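The maul is out, held at about 40° and well clear of the cup. I'll lift and pull back, cross to the free corridor at y ≈ 0.015, then lower to just above the bench.

```bash
python3 -m creep '[[-0.03,0,-0.02,0,0],[-0.03,0,-0.02,0,0],[-0.03,-0.015,-0.02,0,0],[0,-0.03,0,0,0],[0,-0.04,0,0,0],[0,-0.04,0,0,0],[0,-0.04,0,0,0],[0,-0.04,0,0,0],[0,-0.04,0,0,0],[0,-0.028,0,0,0]]'
python3 -m creep '[[0,0,0.01,0,0],[0.01,0,0.02,0,0],[0.015,0,0.03,0,0],[0.015,0,0.03,0,0],[0.015,0,0.03,0,0],[0.01,0,0.02,0,0],[0.005,0,0.01,0,0],[0,0,0.01,0,0],[0,0,0,0,0],[0,0,0,0,0]]'
python3 - <<'E'
from h import *
a=snapshot("wrist")[:,:,::-1][60:380,80:480];b=snapshot("side")[:,:,::-1][180:330,200:400]
cv2.imwrite("pics/w4.png",np.hstack([cv2.resize(a,(400,300)),cv2.resize(b,(400,300))]))
E
```

```text
time: 5.4
position: [0.3701, 0.0232, 0.3298]
tcp_rot: [-3.141, 0.0, -0.068]
wrist_force: [1.2, -0.6, -3.0]
finger_gap: 0.0118
finger_force: 112.1
time: 6.4
position: [0.4401, 0.0159, 0.1707]
tcp_rot: [3.142, -0.0, -0.07]
wrist_force: [0.4, -0.4, -2.6]
finger_gap: 0.0121
finger_force: 112.3
```

View pics/w4.png

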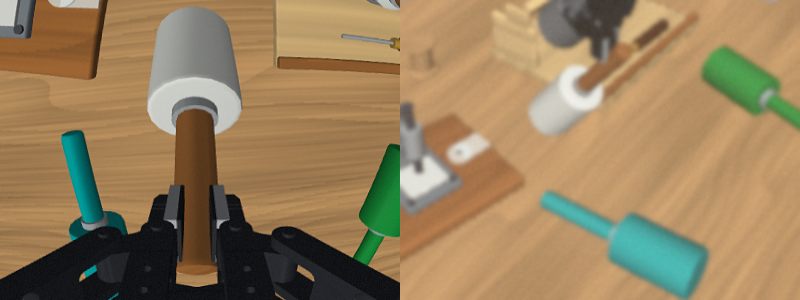

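The maul hangs at about 40° in the corridor, between the stand board on the left and the rack on the right. I'll lower it gently to touch the bench.

```bash
python3 -m creep '[[0,0,0.008,0,0],[0,0,0.006,0,0],[0,0,0.003,0,0],[0,0,0.002,0,0],[0,0,0.002,0,0],[0,0,0.001,0,0],[0,0,0.001,0,0],[0,0,0.001,0,0],[0,0,0,0,0],[0,0,0,0,0]]' 80
```

```text
time: 7.5
position: [0.4334, 0.0162, 0.1501]
tcp_rot: [3.14, 0.01, -0.07]
wrist_force: [-33.0, 1.5, 64.2]
finger_gap: 0.0123
finger_force: 117.5
```

Contact is firm at 64 N. I'll ease the grip so the handle can turn in the pads, back off slightly, and start the arc.

```bash
python3 -m creep '[[-0.002,0,-0.002,0,0],[-0.002,0,-0.001,0,0],[0,0,0,0,0],[-0.003,0,0.001,0,0],[-0.003,0,0.002,0,0],[-0.003,0,0.002,0,0],[-0.003,0,0.002,0,0],[-0.003,0,0.002,0,0],[-0.003,0,0.002,0,0],[0,0,0,0,0]]' 20
```

```text
time: 8.5
position: [0.4133, 0.0179, 0.1389]
tcp_rot: [3.141, 0.008, -0.07]
wrist_force: [-16.4, -0.2, 26.1]
finger_gap: 0.0123
finger_force: 116.3
```

```bash
python3 -m creep '[[-0.003,0,0.001,0,0.013],[-0.003,0,0.001,0,0.013],[-0.003,0,0.002,0,0.013],[-0.003,0,0.002,0,0.013],[-0.003,0,0.002,0,0.013],[-0.003,0,0.003,0,0.013],[-0.003,0,0.003,0,0.013],[-0.003,0,0.003,0,0.013],[0,0,0,0,0.013],[0,0,0,0,0.013]]' 20
python3 - <<'E'
from h import *
a=snapshot("wrist")[:,:,::-1][60:380,80:480];b=snapshot("side")[:,:,::-1][180:330,200:400]
cv2.imwrite("pics/w5.png",np.hstack([cv2.resize(a,(400,300)),cv2.resize(b,(400,300))]))
E
```

```text
time: 9.5
position: [0.3916, 0.0194, 0.1214]
tcp_rot: [3.141, 0.004, -0.07]
wrist_force: [-10.2, 1.4, 13.8]
finger_gap: 0.0132
finger_force: 117.7
```

View pics/w5.png

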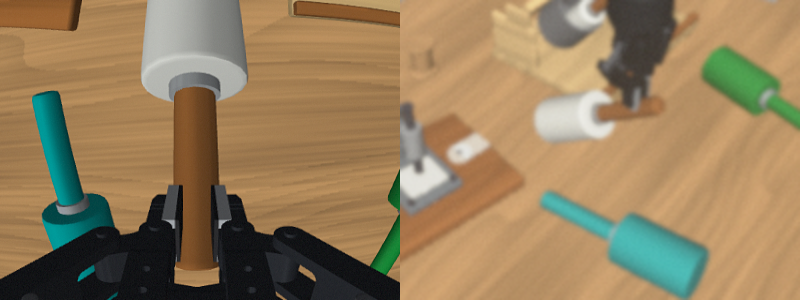

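It turns in the grip: the maul is flatter, about 55°, and forces are falling. I'll continue the arc.

```bash
python3 -m creep '[[-0.005,0,0.003,0,0.013],[-0.004,0,0.004,0,0.013],[-0.004,0,0.005,0,0.013],[-0.004,0,0.005,0,0.013],[-0.004,0,0.005,0,0.013],[-0.004,0,0.005,0,0.013],[-0.004,0,0.006,0,0.013],[-0.003,0,0.006,0,0.013],[-0.003,0,0.006,0,0.013],[0,0,0,0,0.013]]' 20
python3 -m creep '[[-0.003,0,0.006,0,0.013],[-0.003,0,0.006,0,0.013],[-0.003,0,0.006,0,0.013],[-0.002,0,0.006,0,0.013],[-0.001,0,0.005,0,0.013],[-0.001,0,0.003,0,0.013],[-0.001,0,0.003,0,0.013],[0,0,0.001,0,0.013],[0,0,0,0,0.013],[0,0,0,0,0.013]]' 20
```

```text
time: 10.6
position: [0.3582, 0.0218, 0.0753]
tcp_rot: [-3.141, 0.002, -0.07]
wrist_force: [0.1, -0.1, -0.7]
finger_gap: 0.0129
finger_force: 0.0
time: 11.6
position: [0.3457, 0.0226, 0.0403]
tcp_rot: [3.142, -0.0, -0.07]
wrist_force: [-0.7, -0.8, -0.5]
finger_gap: 0.013
finger_force: 0.0
```

```bash
python3 - <<'E'
from h import *
a=snapshot("wrist")[:,:,::-1][0:420,0:560];b=snapshot("side")[:,:,::-1][150:360,180:460]
cv2.imwrite("pics/w6.png",np.hstack([cv2.resize(a,(400,300)),cv2.resize(b,(400,300))]))
E
```

```text
(no output)
```

View pics/w6.png

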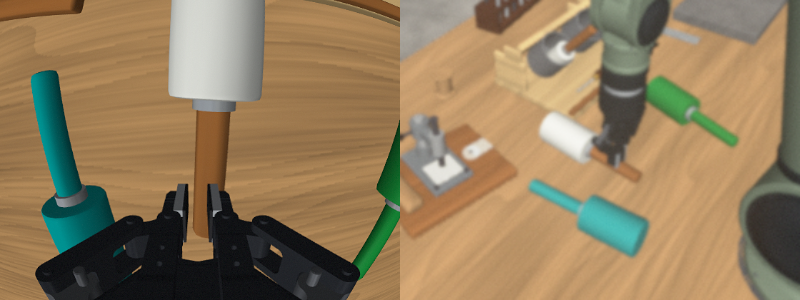

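The maul lies flat on the bench, head towards the stand/rack gap. Its handle runs from (214,108) to (203,232) in this view, which is 1.4x that in full pixels, and it is loose near the pads. I'll measure it on the plane z = 0.032 and with the side view.

```bash
python3 - <<'E'
from h import *
c=camera_info("wrist");s=get_state();print(s["position"],s["tcp_rot"][2])
im=snapshot("wrist");hsv=cv2.cvtColor(im,cv2.COLOR_RGB2HSV)
# handle: rows from ferrule to end, dark brown saturated vs bench
W=lambda u,v:plane(ray(c,u,v,True),.032)
for n,u,v in [("headL",169*1.4,98*1.4),("headR",263*1.4,102*1.4),("joint",215*1.4,108*1.4),("mid",210*1.4,165*1.4),("end",203*1.4,234*1.4)]: print(n,W(u,v))
S=camera_info("side")
for n,u,v in [("headL",(540-400)*.7+180,125*.7+150),("end",(637-400)*.7+180,175*.7+150)]: print(n,plane(ray(S,u,v),.032))
for v in (170,200,230): print(v,[tuple(int(x) for x in hsv[v,u]) for u in range(255,330,7)])
E
```

```text
[0.3457 0.0226 0.0403] -0.07038322980253064
headL [0.4118 0.0366 0.032 ]
headR [ 0.4052 -0.0292  0.032 ]
joint [0.4025 0.0053 0.032 ]
mid [0.3607 0.0111 0.032 ]
end [0.2976 0.02   0.032 ]
headL [0.5247 0.0071 0.032 ]
end [0.3071 0.0144 0.032 ]
170 [(17, 130, 171), (16, 126, 170), (16, 124, 169), (14, 174, 117), (14, 172, 145), (14, 167, 145), (14, 171, 145), (14, 174, 141), (14, 169, 119), (15, 169, 89), (17, 128, 160)]
200 [(16, 130, 157), (17, 129, 154), (16, 128, 157), (15, 177, 131), (14, 166, 146), (15, 174, 141), (14, 168, 143), (14, 171, 134), (14, 165, 108), (13, 174, 79), (16, 128, 157)]
230 [(16, 132, 160), (16, 130, 159), (16, 128, 159), (14, 170, 141), (14, 167, 145), (14, 169, 143), (14, 170, 141), (14, 174, 126), (13, 164, 98), (16, 127, 161), (16, 128, 159)]
```

The handle runs from (0.4025, 0.005) to (0.298, 0.020), 105 mm long with yaw −0.14, so the pads are about 9 mm off. I'll raise, open, realign, descend and regrip at full force.

```bash
python3 -m creep '[[0,0,-0.02,0,0.013],[0,0,-0.03,0,0.013],[0,0.009,0,4,0.06],[0,0,0,0,0.06],[0,0,0,0,0.06],[0,0,0.02,0,0.06],[0,0,0.02,0,0.06],[0,0,0.012,0,0.06],[0,0,0.003,0,0.06],[0,0,0,0,0.06]]' 120
python3 -m creep '[[0,0,0,0,0.03],[0,0,0,0,0],[0,0,0,0,0],[0,0,0,0,0],[0,0,0,0,0],[0,0,0,0,0],[0,0,0,0,0],[0,0,0,0,0],[0,0,-0.005,0,0],[0,0,-0.005,0,0]]' 120
```

```text
time: 12.75
position: [0.3439, 0.014, 0.0346]
tcp_rot: [-3.141, 0.002, -0.139]
wrist_force: [-0.1, -0.3, 0.3]
finger_gap: 0.06
finger_force: 0.0
time: 13.75
position: [0.3446, 0.0136, 0.0455]
tcp_rot: [-3.142, 0.0, -0.14]
wrist_force: [0.4, 0.5, 0.7]
finger_gap: -0.0002
finger_force: 0.0
```

The gap went to 0, so the grip missed. I have one viewing left, so I'll measure the maul by masks in two views first.

```bash
python3 - <<'E'
from h import *
C={n:camera_info(n) for n in("wrist","side","top")};I={n:snapshot(n) for n in C}
for n in I: cv2.imwrite(f"pics/{n}7.png",I[n][:,:,::-1])
def proj(n,p):
    c=C[n];T=np.array(c["world_from_camera"]);q=T[:3,:3].T@(np.array(p)-T[:3,3]);f=210/np.tan(np.radians(c["vfov"])/2)
    if n=="wrist": r=np.hypot(q[0],q[1]);k=f*np.arctan2(r,-q[2])/r
    else:k=f/-q[2]
    return np.array([c["cx"]+k*q[0],c["cy"]-k*q[1]])
s=get_state();tip=s["position"]-[0,0,.019]
for n in I:
    h=cv2.cvtColor(I[n],cv2.COLOR_RGB2HSV)
    br=cv2.inRange(h,(8,150,60),(16,215,150));wh=cv2.inRange(h,(0,0,120),(180,40,255))
    for nm,m in(("brown",br),("white",wh)):
        m=cv2.morphologyEx(m,cv2.MORPH_OPEN,np.ones((3,3)))
        k,l,st,ce=cv2.connectedComponentsWithStats(m)
        for i in range(1,k):
            g=proj(n,(.36,.012,.032)) if nm=="brown" else proj(n,(.46,0,.032))
            if st[i,4]>40 and np.linalg.norm(ce[i]-g)<70:
                print(n,nm,st[i],ce[i],cv2.minAreaRect(np.argwhere(l==i)[:,::-1].astype(np.float32)))
    print(n,"expected joint/end/headend/tip",proj(n,(.4025,.0053,.032)),proj(n,(.2976,.02,.032)),proj(n,(.5015,-.009,.032)),proj(n,tip))
E
```

```text
wrist brown [ 250  153   48  115 4673] [274.5018 206.135 ] ((275.04510498046875, 210.92462158203125), (114.15695190429688, 45.55558776855469), 87.20729064941406)
wrist white [  205     0   122   154 17049] [265.0869  71.356 ] ((265.5, 76.5), (153.0, 121.0), 90.0)
wrist expected joint/end/headend/tip [274.7638 148.9252] [275.0681 322.2959] [275.5757 -35.3788] [274.5483 249.0893]
side white [270 166  39  34 547] [287.7751 185.1298] ((291.5730285644531, 184.516845703125), (21.411956787109375, 46.42790985107422), 57.9946174621582)
side white [331 209  16   5  56] [338.5893 211.1071] ((338.4411926269531, 211.26470947265625), (15.185907363891602, 3.6814322471618652), 4.39870548248291)
side white [278 229  41  35 839] [297.4064 245.0954] ((297.4089050292969, 244.8109130859375), (40.36096954345703, 22.47220802307129), 32.2756462097168)
side white [225 248  17  13 137] [232.8102 254.1533] ((233.10000610351562, 254.2000274658203), (8.497057914733887, 17.8885440826416), 63.43495178222656)
side expected joint/end/headend/tip [315.5349 254.9385] [348.1814 275.4984] [288.1081 237.526 ] [332.643  267.3307]
top brown [     0     81    560    339 110249] [276.0523 259.3991] ((279.49993896484375, 249.99996948242188), (558.9998779296875, 337.99993896484375), 0.0)
top brown [231 305   9   8  44] [235.3409 307.5909] ((235.0, 308.5), (7.0, 8.0), 90.0)
top white [323 176  14  18 117] [327.6923 185.4786] ((329.5, 184.5), (17.0, 13.0), 90.0)
top white [238 183  14   9  96] [244.6042 186.9792] ((244.59231567382812, 186.7615509033203), (13.51978588104248, 7.566117763519287), 7.125016689300537)
top white [272 211  18  32 467] [280.1242 226.3019] ((280.2397155761719, 226.47259521484375), (15.231636047363281, 31.562463760375977), 6.009005546569824)
top expected joint/end/headend/tip [280.2469 245.033 ] [275.4908 278.9254] [284.7931 213.5983] [277.6074 263.4234]
```

```bash
python3 - <<'E'
from h import *
T=camera_info("top");S=camera_info("side")
print(tri(ray(T,280.1,226.3),ray(S,297.4,245.1)))
w,s,t=[cv2.imread(f"pics/{n}7.png") for n in("wrist","side","top")]
R=lambda im,x,y,w,h:cv2.resize(im[y:y+h,x:x+w],(400,300),interpolation=cv2.INTER_CUBIC)
cv2.imwrite("pics/c7.png",np.vstack([np.hstack([R(w,80,110,400,300),R(s,260,210,120,90)]),np.hstack([R(w,200,180,160,120),R(t,230,200,120,90)])]))
E
```

```text
(array([0.4607, 0.0056, 0.0365]), np.float64(0.0006240227659820392))
```

View pics/c7.png

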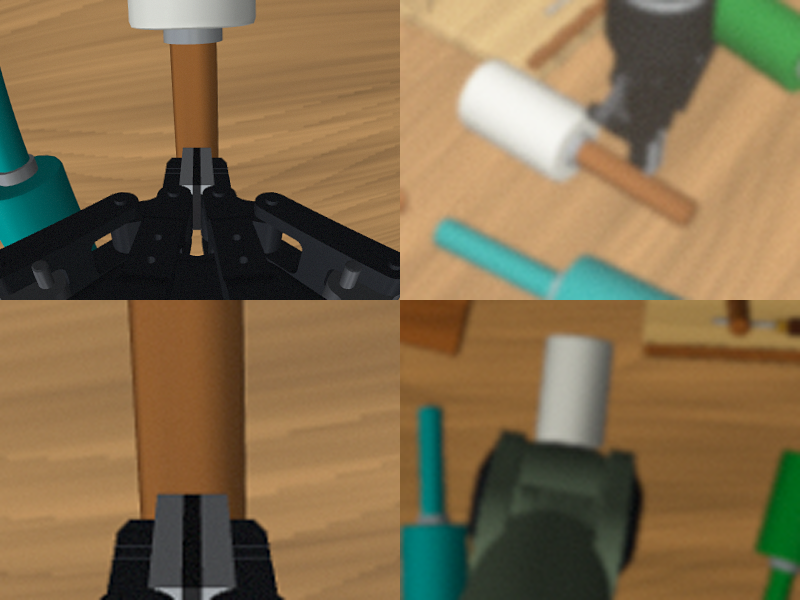

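The maul lies level and aligned with the tool: head centre about (0.461, 0.006), axis z about 0.034. The closed pads sit on top of the handle: in the side view the tips are at (333.5,261), against (332.6,267.3) expected for 19 mm ahead. The tips are therefore about 18 mm higher than nominal, which also explains the 12 to 14 mm gap in the first grip. I'll regrip about 17 mm deeper, watching for bench contact.

```bash
python3 -m creep '[[0,0,-0.015,0,0.0],[0,0,0,0,0.06],[0,0,0,0,0.06],[0,0,0,0,0.06],[0,0,0.015,0,0.06],[0,0,0.015,0,0.06],[0,0,0.006,0,0.06],[0,0,0.003,0,0.06],[0,0,0,0,0.06],[0,0,0,0,0.06]]' 120
```

```text
time: 14.9
position: [0.345, 0.0136, 0.0214]
tcp_rot: [-3.142, -0.0, -0.14]
wrist_force: [-0.1, -0.3, -0.5]
finger_gap: 0.0604
finger_force: 0.0
```

```bash
python3 -m creep '[[0,0,0.003,0,0.06],[0,0,0,0,0.04],[0,0,0,0,0.0],[0,0,0,0,0.0],[0,0,0,0,0.0],[0,0,0,0,0.0],[0,0,0,0,0.0],[0,0,0,0,0.0],[0,0,0,0,0.0],[0,0,0,0,0.0]]' 120
```

```text
time: 15.9
position: [0.3447, 0.0138, 0.0182]
tcp_rot: [-3.141, 0.0, -0.14]
wrist_force: [-1.0, 1.4, 3.5]
finger_gap: 0.0192
finger_force: 117.8
```

Better, but 19 mm across a 24 mm handle means I'm still above mid-height. I'll go 6 mm deeper.

```bash
python3 -m creep '[[0,0,0,0,0.045],[0,0,0,0,0.045],[0,0,0.003,0,0.045],[0,0,0.003,0,0.045],[0,0,0,0,0.0],[0,0,0,0,0.0],[0,0,0,0,0.0],[0,0,0,0,0.0],[0,0,0,0,0.0],[0,0,0,0,0.0]]' 120
```

```text
time: 16.9
position: [0.3446, 0.0138, 0.0122]
tcp_rot: [-3.141, 0.0, -0.14]
wrist_force: [-0.7, 2.0, 2.1]
finger_gap: 0.0202
finger_force: 117.4
```

```bash
python3 -m creep '[[0,0,-0.005,0,0],[0,0,-0.01,0,0],[0,0,-0.02,0,0],[0,0,-0.03,0,0],[0,0,-0.03,0,0],[0,0,-0.03,0,0],[0,0,-0.03,0,0],[0,0,-0.02,0,0],[0,0,-0.01,0,0],[0,0,0,0,0]]' 120
cat > m.py <<'E'
from h import *
C={n:camera_info(n) for n in("wrist","side","top")};s=get_state();I={n:snapshot(n) for n in C}
import time
for n in I: cv2.imwrite(f"pics/{n}_{s['time']:.1f}.png",I[n][:,:,::-1])
print(s["position"],s["tcp_rot"],s["finger_gap"],s["finger_force"],s["wrist_force"],s["wrist_torque"])
def proj(n,p):
    c=C[n];T=np.array(c["world_from_camera"]);q=T[:3,:3].T@(np.array(p)-T[:3,3]);f=210/np.tan(np.radians(c["vfov"])/2)
    if n=="wrist": r=np.hypot(q[0],q[1]);k=f*np.arctan2(r,-q[2])/r
    else:k=f/-q[2]
    return np.array([c["cx"]+k*q[0],c["cy"]-k*q[1]])
yaw=s["tcp_rot"][2]; hd=s["position"]+[0,0,.02]+.110*np.array([np.cos(yaw),np.sin(yaw),0])
cc={}
for n in("side","top"):
    h=cv2.cvtColor(I[n],cv2.COLOR_RGB2HSV);m=cv2.inRange(h,(0,0,110),(180,45,255))
    m=cv2.morphologyEx(m,cv2.MORPH_OPEN,np.ones((5,5)));k,l,st,ce=cv2.connectedComponentsWithStats(m)
    i=min(range(1,k),key=lambda i:np.linalg.norm(ce[i]-proj(n,hd))+(1000 if st[i,4]<150 else 0))
    r=cv2.minAreaRect(np.argwhere(l==i)[:,::-1].astype(np.float32));cc[n]=r
    print(n,st[i],r,"exp",proj(n,hd),"axis exp",proj(n,hd+.05*np.array([np.cos(yaw),np.sin(yaw),0]))-proj(n,hd))
print("head mid",tri(ray(C["top"],*cc["top"][0]),ray(C["side"],*cc["side"][0])),"expected",hd)
E
python3 m.py
```

```text
time: 17.9
position: [0.3454, 0.0134, 0.198]
tcp_rot: [3.141, -0.002, -0.14]
wrist_force: [-0.3, 0.6, -3.0]
finger_gap: 0.0202
finger_force: 117.6
[0.3454 0.0134 0.198 ] [ 3.1411 -0.0019 -0.1403] 0.020187966850997302 117.56384253501892 [-0.27    0.5617 -2.9679] [0.0346 0.361  0.0186]
side [ 270  163   49   47 1357] ((295.88079833984375, 183.10385131835938), (48.41360092163086, 43.58978271484375), 15.255118370056152) exp [301.9394 189.4918] axis exp [-15.0085  -7.8154]
top [271 203  21  37 641] ((280.6999816894531, 221.09996032714844), (18.10193634033203, 36.2038688659668), 8.130102157592773) exp [282.6843 223.3584] axis exp [  2.5173 -17.7746]
head mid (array([0.4622, 0.0055, 0.2371]), np.float64(0.008009847815254281)) expected [ 0.4543 -0.002   0.218 ]
```

It lifted cleanly, and a torque of 0.36 N m matches the full lever arm. I'll raise it to about 0.25 and carry it to the punch.

```bash
python3 -m creep '[[0,0,-0.018,0,0],[0,0,-0.018,0,0],[0,0,-0.016,0,0],[0.006,-0.012,0,0,0],[0.012,-0.022,0,0,0],[0.014,-0.028,0,0,0],[0.014,-0.028,0,0,0],[0.014,-0.028,0,0,0],[0.014,-0.028,0,0,0],[0.014,-0.028,0,0,0]]' 120
python3 -m creep '[[0.012,-0.025,0,0,0],[0.008,-0.018,0,0,0],[0.003,-0.007,0,0,0],[0,0,0,0,0],[0,0,0,0,0],[0,0,0,0,0],[0,0,0,0,0],[0,0,0,0,0],[0,0,0,0,0],[0,0,0,0,0]]' 120
python3 m.py
python3 - <<'E'
import glob,os
exec(open('m.py').read().split('yaw=')[0])
h=cv2.cvtColor(I["wrist"],cv2.COLOR_RGB2HSV);m=cv2.inRange(h,(0,0,110),(180,45,255));m=cv2.morphologyEx(m,cv2.MORPH_OPEN,np.ones((5,5)))
k,l,st,ce=cv2.connectedComponentsWithStats(m)
for i in range(1,k):
    if st[i,4]>500: print(st[i],ce[i])
b=cv2.inRange(h,(8,150,60),(16,215,150))
for v in range(60,260,10):
    w=np.where(m[v,180:380])[0];q=np.where(b[v,240:310])[0];print(v,len(w) and (w.min()+180,w.max()+180),len(q) and (q.min()+240,q.max()+240))
R=np.array([s["position"]+[0,0,.02]+d*np.array([np.cos(s["tcp_rot"][2]),np.sin(s["tcp_rot"][2]),0]) for d in(.06,.11,.16)])
print([proj("wrist",p) for p in R]); print("sag .1:",proj("wrist",R[0]-[0,0,.006]))
E
```

```text
time: 19.05
position: [0.4422, 0.0835, 0.2528]
tcp_rot: [-3.064, 0.004, -0.032]
wrist_force: [0.5, -0.2, -3.4]
finger_gap: 0.0203
finger_force: 117.6
time: 20.05
position: [0.4655, 0.1053, 0.2589]
tcp_rot: [-3.043, 0.001, 0.003]
wrist_force: [0.3, -0.3, -3.0]
finger_gap: 0.0202
finger_force: 117.7
[0.4655 0.1053 0.2589] [-3.0429  0.0005  0.0028] 0.020216265980563718 117.68384456634521 [ 0.3096 -0.3188 -2.9927] [-0.1402  0.2912  0.0044]
side [285 166  22  30 289] ((294.5642395019531, 179.61927795410156), (16.95352554321289, 32.087181091308594), 16.699243545532227) exp [232.2417 172.5229] axis exp [-15.9157  -6.4645]
top [231 155  19  16 290] ((240.0, 162.5), (15.0, 18.0), 90.0) exp [242.4538 176.1214] axis exp [  0.1478 -18.323 ]
head mid (array([0.5283, 0.0728, 0.2886]), np.float64(0.17733762628917432)) expected [0.5755 0.1056 0.2789]
[0.4655 0.1053 0.2588] [-3.0429  0.0007  0.0029] 0.020273294165820903 117.6833724975586 [ 0.0647  0.5329 -3.6838] [-0.1892  0.2761 -0.0205]
[  178     0   168   163 22997] [266.9964  74.2073]
[ 500   71   45   55 1351] [519.3101  96.607 ]
[  39   76   3
[... 226 characters left out ...]
.int64(194), np.int64(345)) 0
110 (np.int64(194), np.int64(344)) 0
120 (np.int64(195), np.int64(345)) 0
130 (np.int64(195), np.int64(344)) 0
140 (np.int64(198), np.int64(338)) 0
150 (np.int64(238), np.int64(287)) 0
160 (np.int64(239), np.int64(287)) 0
170 0 (np.int64(246), np.int64(301))
180 0 (np.int64(246), np.int64(301))
190 0 (np.int64(247), np.int64(301))
200 0 (np.int64(247), np.int64(301))
210 0 (np.int64(248), np.int64(302))
220 0 (np.int64(248), np.int64(301))
230 0 (np.int64(248), np.int64(301))
240 0 (np.int64(249), np.int64(301))
250 0 (np.int64(249), np.int64(301))
[array([269.2218, 153.6001]), array([269.1449,  33.0632]), array([269.6331, -69.0347])]
sag .1: [270.9044 151.8984]
```

The last joint reached its range: J6 = J1 − yaw + π > 3.14, so the arm stopped short. A final yaw of about 0.65 with TCP near (0.508, 0.135) keeps it within range. I'll spin back.

```bash
python3 -m creep '[[0,0,0,-5,0],[0,0,0,-7.5,0],[0,0,0,-7.5,0],[0,0,0,-7.5,0],[0,0,0,-7.5,0],[0,0,0,-2,0],[0,0,0,0,0],[0,0,0,0,0],[0,0,0,0,0],[0,0,0,0,0]]' 120
python3 -c "
from h import *
s=get_state();print(s['qpos'])
from scipy.spatial.transform import Rotation as R
print(R.from_euler('xyz',s['tcp_rot']).as_matrix(),s['position'])"
```

```text
time: 21.35
position: [0.4656, 0.1053, 0.2588]
tcp_rot: [-3.062, -0.059, 0.646]
wrist_force: [0.5, 0.4, -2.8]
finger_gap: 0.0199
finger_force: 117.8
[ 0.0018  0.1578 -0.3224  1.0914  0.0986  2.4952]
[[ 0.7972  0.6037 -0.001 ]
 [ 0.6009 -0.7932  0.0985]
 [ 0.0587 -0.0791 -0.9951]] [0.4656 0.1053 0.2588]
```

The residual tool tilt (0.06 rad along the maul) is well inside tolerance. Next is the final approach.

```bash
python3 -m creep '[[0.007,0,0.003,0,0],[0.01,0,0.004,0,0],[0.01,0,0.004,0,0],[0.01,0,0.004,0,0],[0.01,0,0.004,0,0],[0.006,0,0.001,0,0],[0,0,0,0,0],[0,0,0,0,0],[0,0,0,0,0],[0,0,0,0,0]]' 120
python3 m.py
python3 - <<'E'
from h import *
from scipy.spatial.transform import Rotation as R
exec(open('m.py').read().split('yaw=')[0])
M=R.from_euler('xyz',s['tcp_rot']).as_matrix();g=s["position"]-.02*M[:,2]
for d in(-.05,.06,.113,.16): print(d,g+d*M[:,0],*[proj(n,g+d*M[:,0]) for n in("side","top","wrist")])
print("punch",*[proj(n,(.598,.203,.1534)) for n in("side","top","wrist")])
for n,b in(("side",(0,0,420,560)),("top",(0,0,420,560))):
    h=cv2.cvtColor(I[n],cv2.COLOR_RGB2HSV);e=proj(n,g+.113*M[:,0]);m=cv2.inRange(h,(0,0,95),(180,60,255))
    y0,x0=int(e[1])-24,int(e[0])-32
    print(n,x0,y0);print("\n".join("".join(".#"[int(v>0)] for v in r) for r in m[y0:y0+48:2,x0:x0+64]))
E
```

```text
time: 22.35
position: [0.5076, 0.139, 0.2422]
tcp_rot: [-3.062, -0.059, 0.646]
wrist_force: [-0.5, 0.4, -3.7]
finger_gap: 0.02
finger_force: 117.8
[0.5076 0.139  0.2422] [-3.0623 -0.0589  0.6459] 0.019992210180421077 117.8197181224823 [-0.4825  0.3508 -3.6608] [-0.3163  0.3057 -0.0308]
side [ 183  230   44   54 1300] ((200.11485290527344, 258.0608215332031), (56.49635696411133, 32.4330940246582), 54.46232223510742) exp [195.6199 196.4828] axis exp [-22.9079   0.5297]
top [122 189  16  14 152] ((129.5, 195.5), (13.0, 15.0), 90.0) exp [206.3612 170.0359] axis exp [-10.7347 -14.3975]
head mid (array([0.4806, 0.3692, 0.2882]), np.float64(0.10175955595469761)) expected [0.5955 0.2052 0.2622]
[0.5077 0.139  0.2422] [-3.0624 -0.059   0.646 ] 0.020456390978698637 117.8195321559906 [-0.9978  0.6307 -3.3702] [-0.3793  0.2697 -0.0801]
-0.05 [0.4679 0.107  0.2592] [269.4395 195.48  ] [242.0998 216.954 ] [274.9357 360.5401]
0.06 [0.5556 0.1731 0.2657] [218.9538 194.2293] [217.7444 184.3247] [274.6943 152.2682]
0.113 [0.5978 0.205  0.2688] [194.4573 193.6225] [206.0812 168.6994] [274.7657  24.8822
[... 2600 characters left out ...]
...................................#......#.#.....
..................................##########.################...
..................................###########################...
..................................###########################...
..................................###########################...
..................................############.##..#............
................................................................
................................##..............................
................................#####......#....................
.................................######....#....................
.................................#########......................
```

The joint edge in the side view (col 219, mid row about 195) matches the prediction (218.95, 194.2). I'll check the tilt from the silhouette's upper and lower edges along the head.

```bash
python3 - <<'E'
from h import *
from scipy.spatial.transform import Rotation as R
exec(open('m.py').read().split('yaw=')[0])
M=R.from_euler('xyz',s['tcp_rot']).as_matrix();g=s["position"]-.02*M[:,2]
im=I["side"].astype(int)
cam=np.array(C["side"]["world_from_camera"])[:3,3]
for sag in(0,.06,.12,.2):
    a=np.cos(sag)*M[:,0]+np.sin(sag)*M[:,2];o=[]
    for d in(.075,.11,.145):
        p=g+d*a;n=np.cross(a,p-cam);n/=np.linalg.norm(n);o+= [*proj("side",p+.032*n),*proj("side",p-.032*n)]
    print(sag,np.round(o,1), "headmid",g+.113*a)
for c in(212,205,196,188,180): print(c,[(r,*im[r,c]) for r in list(range(172,186,2))+list(range(200,218,2))])
print(I["top"].shape)
E
```

```text
[0.5078 0.1391 0.2421] [-3.0623 -0.0589  0.6461] 0.020677805099760648 117.82001852989197 [-0.284   0.0737 -2.9279] [-0.3701  0.2234  0.0234]
0 [211.8 208.8 212.2 179.4 195.6 208.4 196.  179.  179.4 208.  179.8 178.5] headmid [0.5979 0.205  0.2687]
0.06 [212.7 210.5 211.7 181.2 196.7 210.9 195.6 181.6 180.7 211.4 179.5 182. ] headmid [0.5977 0.2056 0.2619]
0.12 [213.8 212.2 211.2 183.  198.  213.4 195.4 184.3 182.3 214.6 179.6 185.6] headmid [0.5972 0.2059 0.2551]
0.2 [215.4 214.3 210.8 185.5 200.  216.6 195.3 187.9 184.7 218.8 179.9 190.2] headmid [0.596  0.2059 0.2462]
212 [(172, np.int64(165), np.int64(151), np.int64(134)), (174, np.int64(180), np.int64(149), np.int64(112)), (176, np.int64(186), np.int64(149), np.int64(108)), (178, np.int64(190), np.int64(152), np.int64(110)), (180, np.int64(178), np.int64(149), np.int64(120)), (182, np.int64(194), np.int64(190), np.int64(179)), (184, np.int64(215), np.int64(214), np.int64(205)), (200, np.int64(233), np.int64(233), np.int64(227)), (202, np.int64(229), np.int64(228), np.int64(222)), (204, np.int64(220), np.int64(220), np.int64(212))
[... 2973 characters left out ...]
t64(144)), (178, np.int64(161), np.int64(155), np.int64(149)), (180, np.int64(164), np.int64(161), np.int64(154)), (182, np.int64(202), np.int64(201), np.int64(192)), (184, np.int64(227), np.int64(228), np.int64(221)), (200, np.int64(237), np.int64(237), np.int64(232)), (202, np.int64(231), np.int64(231), np.int64(226)), (204, np.int64(221), np.int64(221), np.int64(213)), (206, np.int64(205), np.int64(205), np.int64(196)), (208, np.int64(174), np.int64(174), np.int64(164)), (210, np.int64(165), np.int64(143), np.int64(121)), (212, np.int64(186), np.int64(149), np.int64(108)), (214, np.int64(188), np.int64(152), np.int64(109)), (216, np.int64(184), np.int64(147), np.int64(105))]
(420, 560, 3)
```

Both head edges are horizontal in the side picture (rows 181 and 209). The maul is therefore within about 0.03 rad of level, mid-head about (0.597, 0.204, 0.265), with about 8 cm of air above the punch. The top view's free-end corner at (186,162) agrees too. I'm handing it in.

```bash
python3 -c "
from station import *
print(job_done())"
```

```text
the job is handed in; nothing more can be done
None
```

I handed the job in with the larger maul held still over the punch, about 0.03 rad off level, with roughly 8 cm of clear air and its mid-head within about 1 cm of the punch axis by camera measurement; no verdict came back, and I took no final check on the other bench items.

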